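# Screen the barrel from the bush on the clock repairer's bench

### The job

Pick up the scoop by its grip bar and tip the clock parts in it out of its open nose onto the bars of the screening box, so that the small bush drops through and the big mainspring barrel stays on top. Set the empty scoop back upright on the bench, and pick the barrel off the bars and put it down on the solid shelf of the same box.

Things in the scene. Friction and masses are not known exactly. Their poses are not given: they have to be found in the camera images.
- scoop_grip (a point): Loose dark steel scoop, 0.2 kg: pan 116 (x) by 80 mm (y), floor 2 mm, walls 24 mm high at the sides and back (+x), nose (-x) open. A wooden grip bar along x, 14 mm wide, 16 tall, spans 31 mm ahead to 59 mm behind this point, held by a post at the back. Point: centre of the bar's height above mid-pan, 62 mm over the underside; nose edge 58 mm towards -x, 61 below. z up; starts upright on the bench.
- barrel_mid (a point): Clock mainspring barrel: brass drum 54 mm across, 20 mm high, with a steel arbor stub (10 mm wide, 5 mm high) on top; about 0.16 kg. Point: centre of the drum, 10 mm above its underside; z is its axis, up at the start. Starts in the rear half of the scoop. Too big to pass the bars. Smooth: both parts start to slide in the scoop at 18 to 26 degrees of tilt.
- bush_mid (a point): Small brass bush, a cylinder 14 mm across and 8 mm high, 12 g. Point: its centre; z is its axis, up at the start. Starts near the scoop's nose. Passes easily between the bars.
- screen: Fixed box 158 (x) by 256 mm (y), z up. Origin: centre of its underside, on the bench. Deck 60 mm high, inside a rim 4 mm thick and 68 high. The -y part is the grate: 5 bars along x, 5 mm thick, gaps 19, tops at z 60; 150 (x) by 139 (y), centre x 0, y -54.5; catch space below, floor z 4. The +y part is the solid shelf, top z 60; 150 by 105, centre x 0, y +71.5. A rim-high divider lies between.
Not all that is in view belongs to the job. Leave any purple, red or white look-alike of the part that bears barrel_mid alone.

How it is judged (in metres and radians):
On the way, in this order (a step that is already met when the one before it is completed fails the run):
1. the scoop is held over the box and tipped by more than 11 degrees with the barrel and the bush still in it (angle between scoop_grip's own z axis and vertical above 0.2 rad and height (world z) of scoop_grip above 0.1 m and horizontal distance between scoop_grip and screen below 0.22 m and distance between scoop_grip and barrel_mid below 0.085 m and distance between scoop_grip and bush_mid below 0.095 m).
2. the barrel lies on the bars, free of the scoop and the fingers, and the bush has dropped through (x of barrel_mid in the frame of screen between -0.075 and 0.075 m and y of barrel_mid in the frame of screen between -0.124 and 0.015 m and z of barrel_mid in the frame of screen between 0.06 and 0.095 m and contact force between barrel and scoop below 0.05 N and contact force between barrel and the fingers below 0.05 N and linear speed of barrel below 0.03 m/s and z of bush_mid in the frame of screen below 0.05 m and x of bush_mid in the frame of screen between -0.075 and 0.075 m and y of bush_mid in the frame of screen between -0.124 and 0.015 m), for 0.2 s.
At the end, for the whole second after the job is handed in: The barrel rests on the solid shelf inside its rim (centre within 60 mm along x and 35 mm along y of the shelf's centre, and no more than 35 mm above the shelf), the bush lies under the bars in the catch space, and the scoop stands on the bench, upright within 10 degrees, everything at rest (x of barrel_mid in the frame of screen between -0.06 and 0.06 m and y of barrel_mid in the frame of screen between 0.036 and 0.107 m and z of barrel_mid in the frame of screen between 0.06 and 0.095 m and linear speed of each of barrel, scoop below 0.02 m/s and z of bush_mid in the frame of screen below 0.05 m and x of bush_mid in the frame of screen between -0.075 and 0.075 m and y of bush_mid in the frame of screen between -0.124 and 0.015 m and angle between scoop_grip's own z axis and vertical below 0.17 rad and height (world z) of scoop_grip between 0.05 and 0.075 m); the robot touches nothing.
It also fails if it takes over 64 s, if anything falls off the work surface, if the arm or the gripper's body presses on something with over 40 N, if the wrist force passes 120 N, or if a joint passes its speed limit or range.

### The arm

A 6-joint arm with a two-finger parallel gripper is mounted at the origin on the work surface. World frame = base frame: x ahead of the robot, y to its left, z up, the work surface at z = 0. Lengths are in mm, angles in rad, forces in N, time in s.
With the tool pointing down it reaches from about 150 to 775 mm from the base axis. Payload 6.1 kg.
Tool frame: the origin (TCP) lies on the centre line of the jaws, within the pads' length; the fingertips stand ahead of it and the grasp point (between the pads) is the TCP (bot.tips_ahead is the z of the fingertips in the tool frame, in mm); z points along the fingers, y is the line along which they close (so a half turn about z gives the same grasp; the last joint's range is limited). The gripper opens to 85 mm and grips with 20 to 120 N. Pads are 22 mm wide; open, the fingers measure 114 mm over their backs; the gripper's body (76 mm by 85 mm) begins 54 mm behind the grasp point. The pads swing forward as they close: fully open they stand 13 mm farther back than shut.
Start: joints at [-1.316, 0.126, -0.04, 1.405, 0, 1.571], TCP at [132.321, -508.035, 250.295] pointing down, gripper open.
Joint ranges: [-2.72, 2.72], [-0.95, 1.95], [-1.27, 1.35], [-1.78, 2.02], [-1.46, 1.47], [-3.14, 3.14]. Speed limits (rad/s): [2.39, 2.39, 3.01, 3.14, 3.14, 3.14].

### API

Orientations are given as a unit quaternion [x, y, z, w].
In Python, from station import bot gives the robot as it stands. Calls block until the motion is done:
- bot.goto(position, orientation): joint-space move of the TCP to a pose.
- bot.servo_line(position, frame=None, v=150, guard=None): straight line of the TCP; frame=None keeps the orientation; v is the mean speed in mm/s. With guard (N) it stops when the force on the tool has changed by that much, and returns True; else False.
- bot.move_j(angles): joint-space move.
- bot.gripper_open() and bot.clamp(grasp_force=None): open the fingers fully, or close them until they stop; grasp_force is the grip in N (None keeps the last).
- bot.dwell(seconds).
- bot.inverse_kinematics(position, orientation): joint angles nearest the present ones, or None.
- bot.get_image(name): name is "side" or "top" or "wrist"; returns a dict with "image" (384x512x3 uint8, red, green, blue), "mtx" (3x3 intrinsics, pixels), "origin" and "rotation" of the camera in the world. Camera axes: x right, y down, z forward; pixel columns grow to the right and rows downward; lengths in mm; the calibration is good to about 2 mm. The wrist camera is an equidistant fisheye: a pixel r from the principal point sees the ray r / f radians off the axis. A picture is of the moment at which its call begins. There is no depth.
A pose or a line that the arm cannot do raises bot.MotionError and nothing moves.
- bot.finish_job(): hands the job in; it is judged then, once.
Readings, each from a call of its own:
- bot.current_time(): time.
- bot.current_qpos(): joint angles.
- bot.current_qd(): joint speeds.
- bot.current_joint_efforts(): joint torques, N m.
- bot.current_ee_pos(): TCP position.
- bot.current_orientation(): TCP orientation.
- bot.current_ft_force(): force on the tool from outside, world axes, zero at the start.
- bot.current_torque(): the same for the moment, N m.
- bot.current_finger_gap(): finger opening in mm.
- bot.current_grip_force(): force on a finger pad.
Only numpy, scipy, OpenCV 4.12 (cv2) and the standard library are available. Lean on these libraries where they do the work, as an engineer would, in place of code of your own. Each camera call takes 0.05 s, during which the arm holds its last target. There are 200 camera calls.

## Working session

There is one attempt and no reset: what is moved stays moved. The work goes in short steps, each a Python script; the robot and the scene stay as the last script left them, time stands still between calls to the robot, and variables do not carry over. Pictures are saved under pics/ and viewed, at most 10 in all, crops included, and the job is handed in when it is done.

```bash
ls; mkdir -p pics
python3 - <<'E'
from station import bot
import cv2,pickle
d={}
for n in("top","side"):
    d[n]=bot.get_image(n); cv2.imwrite(f"pics/{n}0.png",d[n]["image"][:,:,::-1])
    print(n,d[n]["mtx"],d[n]["origin"],d[n]["rotation"])
pickle.dump(d,open("d0.pkl","wb")); print(bot.current_orientation(),bot.tips_ahead,bot.current_time())
E
```

```text
pics
top [[364.31842735   0.         254.67872716]
 [  0.         364.31842735 196.74257871]
 [  0.           0.           1.        ]] [473.85185878  54.14884255 794.63489024] [ 0.70848451 -0.70211572  0.04500904 -0.05529383]
side [[389.58822709   0.         250.93327447]
 [  0.         389.58822709 193.40917342]
 [  0.           0.           1.        ]] [149.03273132 479.53855679 462.79856752] [-0.33794396  0.81559705 -0.43204492  0.18420783]
[ 9.91895856e-01  1.27051470e-01 -7.27957343e-05 -7.26998860e-04] 19.0 0.1
```

View pics/top0.png

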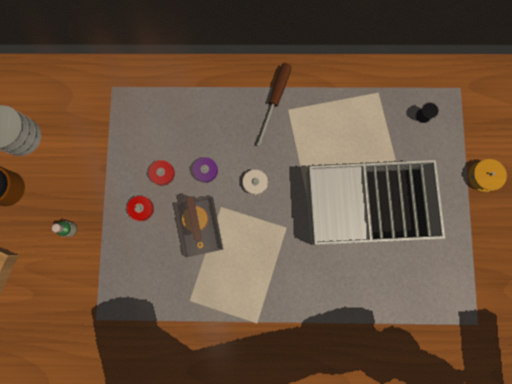

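View pics/side0.png

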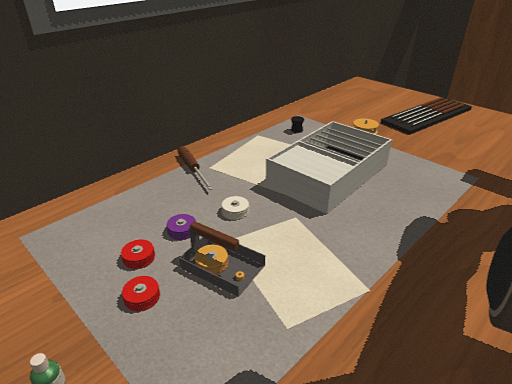

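The top view shows the scoop near (198,225) with its nose at the image bottom (-x), the barrel at (195,217) and the bush at (200,245). The box has rim corners at about (311,166), (439,161), (443,239) and (315,243), with the shelf on its left (+y). Next I'll measure these more precisely.

```bash
cat > h.py <<'E'
import numpy as np,cv2
from scipy.spatial.transform import Rotation as R
def ray(im,uv):
    uv=np.atleast_2d(uv).astype(float); K=np.array(im["mtx"])
    d=np.c_[(uv-K[[0,1],[2,2]])/K[[0,1],[0,1]],np.ones(len(uv))]
    return np.array(im["origin"]),R.from_quat(im["rotation"]).apply(d)
def plane(im,uv,z):
    o,d=ray(im,uv); return o+d*((z-o[2])/d[:,2])[:,None]
def proj(im,p):
    q=R.from_quat(im["rotation"]).inv().apply(np.atleast_2d(p)-np.array(im["origin"])); K=np.array(im["mtx"])
    return q[:,:2]/q[:,2:]*K[[0,1],[0,1]]+K[[0,1],[2,2]]
def biggest(m,roi):
    z=np.zeros(m.shape[:2],np.uint8); x0,y0,x1,y1=roi; z[y0:y1,x0:x1]=m[y0:y1,x0:x1]
    c,_=cv2.findContours(z,cv2.RETR_EXTERNAL,cv2.CHAIN_APPROX_NONE); return max(c,key=cv2.contourArea)
E
python3 - <<'E'
import pickle; from h import *
d=pickle.load(open("d0.pkl","rb")); t=d["top"]; im=t["image"]; hsv=cv2.cvtColor(im,cv2.COLOR_RGB2HSV)
# box rim: bright low-sat pixels
m=((hsv[...,1]<30)&(hsv[...,2]>140)).astype(np.uint8)*255
c=biggest(m,(300,155,455,250)); r=cv2.minAreaRect(c); b=cv2.boxPoints(r); print("box",r); 
P=plane(t,b,68)[:,:2]; print(P.round(1),P.mean(0),[np.linalg.norm(P[i]-P[i-1]).round(1) for i in range(4)])
# bar
m=cv2.inRange(hsv,(0,60,40),(14,255,160)); c=biggest(m,(170,185,225,262)); r=cv2.minAreaRect(c);b=cv2.boxPoints(r);print("bar",r,cv2.contourArea(c))
P=plane(t,b,70)[:,:2]; print(P.round(1),P.mean(0),[np.linalg.norm(P[i]-P[i-1]).round(1) for i in range(4)])
m=cv2.inRange(hsv,(12,120,120),(30,255,255)); print("brass",[ (cv2.boundingRect(c),cv2.contourArea(c)) for c in cv2.findContours(m[185:262,170:225],0,1)[0]])
cr=lambda a,x0,y0,x1,y1,k:cv2.resize(a[y0:y1,x0:x1,::-1],None,fx=k,fy=k,interpolation=cv2.INTER_CUBIC)
A=cr(im,160,180,235,265,5); S=cr(d["side"]["image"],165,210,275,305,4)
B=cr(im,300,150,455,255,3)
o=np.zeros((600,800,3),np.uint8)
o[:400,:353]=cv2.resize(A,(353,400)); o[:345,360:760]=cv2.resize(S,(400,345)); B=cv2.resize(B,(290,196)); o[402:598,:290]=B
cv2.imwrite("pics/crop1.png",o)
E
```

```text
Traceback (most recent call last):
  File "h.py", line 14, in biggest
    c,_=cv2.findContours(z,cv2.RETR_EXTERNAL,cv2.CHAIN_APPROX_NONE); return max(c,key=cv2.contourArea)
                                                                            ~~~^^^^^^^^^^^^^^^^^^^^^^^
ValueError: max() iterable argument is empty
```

```bash
cat > m.py <<'E'
import pickle; from h import *
d=pickle.load(open("d0.pkl","rb")); t=d["top"]; im=t["image"]; hsv=cv2.cvtColor(im,cv2.COLOR_RGB2HSV)
print("hsv",hsv[200,335],hsv[240,380],hsv[215,195],hsv[215,185],hsv[245,200],hsv[205,191],hsv[250,300],hsv[180,415])
m=((hsv[...,2]>120)).astype(np.uint8)*255; m[:163,:400]=0
c=biggest(m,(300,155,455,250)); r=cv2.minAreaRect(c); b=cv2.boxPoints(r); print("box",r)
P=plane(t,b,68)[:,:2]; print(P.round(1),P.mean(0),[np.linalg.norm(P[i]-P[i-1]).round(1) for i in range(4)])
m=cv2.inRange(hsv,(0,90,40),(14,255,160)); c=biggest(m,(170,185,225,262)); r=cv2.minAreaRect(c);b=cv2.boxPoints(r);print("bar",r,cv2.contourArea(c))
P=plane(t,b,70)[:,:2]; print(P.round(1),P.mean(0),[np.linalg.norm(P[i]-P[i-1]).round(1) for i in range(4)])
cr=lambda a,x0,y0,x1,y1,w,h:cv2.resize(a[y0:y1,x0:x1,::-1],(w,h),interpolation=cv2.INTER_CUBIC)
o=np.zeros((600,800,3),np.uint8)
o[:340,:300]=cr(im,160,180,235,265,300,340); o[:380,310:750]=cr(d["side"]["image"],165,210,275,305,440,380)
o[385:595,:310]=cr(im,300,150,455,255,310,210)
o[385:595,330:640]=cv2.cvtColor(cv2.resize(m[185:262,170:225],(310,210)),cv2.COLOR_GRAY2BGR)
cv2.imwrite("pics/crop1.png",o)
E
python3 m.py
```

```text
hsv [ 19  35 180] [ 21  36 185] [  9 104  93] [ 16 120  89] [ 16 116 132] [ 10 111  94] [ 14  42 129] [150  32  16]
box ((377.0, 201.99996948242188), (93.99998474121094, 153.99996948242188), 90.0)
[[ 664.6  -26.6]
 [ 666.6 -339.1]
 [ 477.4 -326.4]
 [ 474.3  -25.1]] [ 570.74249295 -179.28709285] [np.float64(190.3), np.float64(312.5), np.float64(189.7), np.float64(301.3)]
bar ((197.79652404785156, 217.181640625), (43.31645202636719, 20.114551544189453), 79.2156982421875) 282.0
[[574.1 207.9]
 [582.1 168.2]
 [497.  149.6]
 [489.2 188.6]] [535.58535219 178.54329741] [np.float64(87.1), np.float64(40.4), np.float64(87.1), np.float64(39.8)]
```

View pics/crop1.png

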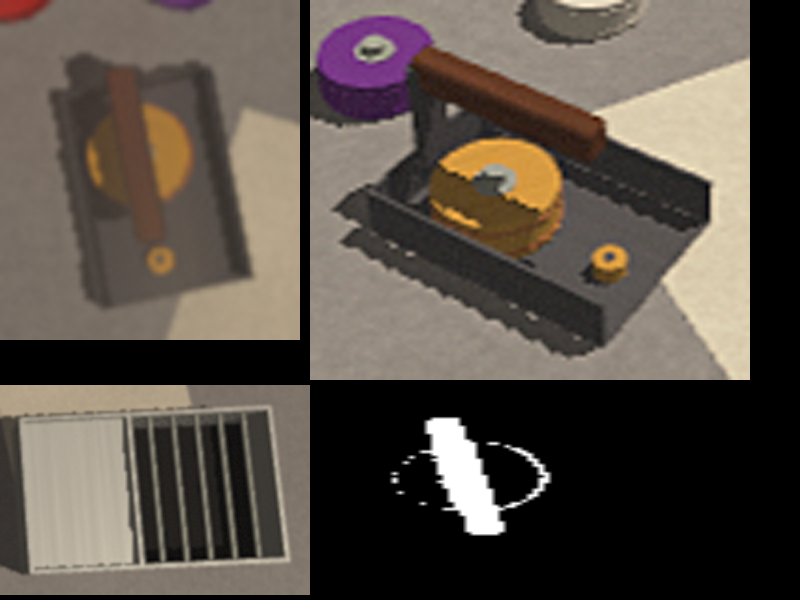

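```bash
cat > m2.py <<'E'
import pickle; from h import *
d=pickle.load(open("d0.pkl","rb")); t=d["top"]; im=t["image"]; hsv=cv2.cvtColor(im,cv2.COLOR_RGB2HSV)
b=np.array([(310,166.5),(435.5,160.5),(444.5,237),(315.5,244)])
# refine rim corners subpixel
g=cv2.cvtColor(im,cv2.COLOR_RGB2GRAY)
for nm,q in(("hand",b),("sub",cv2.cornerSubPix(g,b.astype(np.float32).reshape(-1,1,2),(3,3),(-1,-1),(3,50,.01)).reshape(-1,2))):
    P=plane(t,q,68)[:,:2]; print(nm,q.round(1).tolist(),P.round(1).tolist(),P.mean(0),[np.linalg.norm(P[i]-P[i-1]).round(1) for i in range(4)],
     [np.degrees(np.arctan2(*(P[i]-P[j])[::-1])).round(1) for i,j in((0,1),(3,2),(1,2),(0,3))])
m=cv2.morphologyEx(cv2.inRange(hsv,(0,90,40),(14,255,160)),cv2.MORPH_OPEN,np.ones((3,3))); 
for n,z in(("top",70),):
    c=biggest(m,(170,185,225,262)); r=cv2.minAreaRect(c);q=cv2.boxPoints(r);q=q+0;print("bar",r)
    P=plane(t,q,70)[:,:2]; print(P.round(1).tolist(),P.mean(0),[np.linalg.norm(P[i]-P[i-1]).round(1) for i in range(4)],np.degrees(np.arctan2(*(P[1]-P[0])[::-1])),np.degrees(np.arctan2(*(P[2]-P[1])[::-1])))
# hand points
u=lambda x,y:(x/4+160,y/4+180)
bar=plane(t,[u(121,68),u(148,241)],70); print("bar hand",bar.round(1).tolist(),np.linalg.norm(bar[0]-bar[1]))
nose=plane(t,[u(105,307),u(251,276)],12); print("nose",nose.round(1).tolist(),np.linalg.norm(nose[0]-nose[1]))
br=plane(t,[u(139,154),u(161,260)],np.array([22,10])); print("barrel,bush",br.round(1).tolist())
s=d["side"]; v=lambda x,y:((x-310)/4+165,y/4+210)
sb=plane(s,[v(423,55),v(603,128)],70); print("side bar",sb.round(1).tolist())
print("side barrel,bush",plane(s,[v(495,172),v(610,258)],np.array([22,10])).round(1).tolist())
E
python3 m2.py
```

```text
hand [[310.0, 166.5], [435.5, 160.5], [444.5, 237.0], [315.5, 244.0]] [[640.7, -46.7], [654.9, -301.0], [500.6, -309.4], [484.4, -55.7]] [ 570.16474715 -178.21501907] [np.float64(156.6), np.float64(254.7), np.float64(154.6), np.float64(254.2)] [np.float64(93.2), np.float64(93.6), np.float64(3.1), np.float64(3.3)]
sub [[309.6000061035156, 164.89999389648438], [433.3999938964844, 161.60000610351562], [442.6000061035156, 235.5], [314.29998779296875, 243.39999389648438]] [[644.1, -45.8], [652.6, -296.6], [503.5, -305.8], [485.6, -53.4]] [ 571.45620197 -175.41754848] [np.float64(158.7), np.float64(250.9), np.float64(149.4), np.float64(253.0)] [np.float64(91.9), np.float64(94.1), np.float64(3.5), np.float64(2.7)]
bar ((193.15771484375, 218.0604248046875), (43.27254867553711, 7.820338726043701), 79.99201965332031)
[[574.9, 204.5], [577.8, 189.0], [492.6, 171.2], [489.8, 186.4]] [533.74391996 187.77503409] [np.float64(87.0), np.float64(15.7), np.float64(87.0), np.float64(15.5)] -79.40946676654774 -168.17523457222558
bar hand [[575.8, 195.0, 70.0], [489.4, 178.6, 70.0]] 87.91894936087121
nose [[455.6, 210.3, 12.0], [472.7, 133.0, 12.0]] 79.18767875949987
barrel,bush [[536.4, 193.1, 22.0], [480.7, 181.6, 10.0]]
side bar [[569.6, 199.2, 70.0], [485.2, 178.4, 70.0]]
side barrel,bush [[538.0, 191.8, 22.0], [477.6, 183.9, 10.0]]
```

```bash
cat >> h.py <<'E'
YB=3.3; BC=np.array([570.,-178.,0]); OFF=10.; YS=11.8; G=np.array([528.5,187.,62.])
def ori(yaw,th=0): return R.from_euler("ZYX",[yaw,-th,180],degrees=True).as_quat()
def box(p): return BC+R.from_euler("z",YB,degrees=True).apply(p)
def tcp_for_nose(n,th):   # nose point in box frame -> TCP in world, scoop yaw YB, tilt th
    return box(np.array(n)+R.from_euler("y",-th,degrees=True).apply([58+OFF,0,61]))
E
python3 - <<'E'
from h import *; from station import bot
print(bot.inverse_kinematics(G,ori(YS)),bot.inverse_kinematics(G+[0,0,110],ori(YS)))
for th in(0,15,25,35,45): p=tcp_for_nose([25,-49,70 if th else 100],th); print(th,p.round(),bot.inverse_kinematics(p,ori(YB,th)))
for a in(90,-90): print(a,bot.inverse_kinematics(box([0,-49,80]),ori(YB+a)),bot.inverse_kinematics(box([0,71.5,80]),ori(YB+a)))
bot.goto(G+[0,0,90],ori(YS)); bot.servo_line(G+[0,0,40],v=120); print(bot.servo_line(G,v=60,guard=15),bot.current_ee_pos())
bot.clamp(70); print(bot.current_finger_gap(),bot.current_grip_force(),bot.current_ee_pos(),bot.current_time())
bot.servo_line(G+[0,0,6],v=30); bot.servo_line(G+[0,0,128],v=100); bot.dwell(.3)
print(bot.current_finger_gap(),bot.current_ft_force(),bot.current_torque(),bot.current_time())
a=bot.get_image("side")["image"]; b=bot.get_image("top")["image"]
cv2.imwrite("pics/lift.png",np.hstack([a[100:340,120:420],b[120:360,100:400]])[:,:,::-1])
E
```

```text
[ 0.34008418  0.2574407  -0.29891204  1.01444359  0.         -3.00745732] [ 0.34008418  0.20325873 -0.1187866   1.24875099  0.         -3.00745732]
0 [ 666. -222.  161.] [-0.32131309  0.47777362  0.23808903  1.33111174  0.          2.7626837 ]
15 [ 648. -223.  147.] [-0.37491034  0.26044212 -0.13286369  0.93885033  0.10869729  2.72213078]
25 [ 634. -223.  154.] [-0.41887901  0.13094389 -0.32862999  0.71839067  0.19506844  2.70405139]
35 [ 618. -224.  159.] [-0.46945943  0.02034471 -0.516747    0.48948225  0.29266347  2.69674153]
45 [ 603. -225.  161.] [-0.52573437 -0.06490645 -0.69889235  0.24130564  0.40006588  2.7049816 ]
90 [-0.37717675  0.34449747 -0.13835753  1.08794133  0.          1.13602371] [-0.18622745  0.27248833 -0.23705627  1.06125173  0.          1.32697301]
-90 [-0.37717675  0.34449747 -0.13835753  1.08794133  0.         -2.00556895] [-0.18622745  0.27248833 -0.23705627  1.06125173  0.         -1.81461964]
False [528.64171532 187.06111577  62.13822586]
12.641422471569651 68.55264544487 [528.60254493 187.10455374  62.17422901] 5.9333
12.764833758259407 [-0.03254168  0.31420408 -4.00118383] [-0.04092836  0.00202568 -0.05153577] 7.95
```

View pics/lift.png

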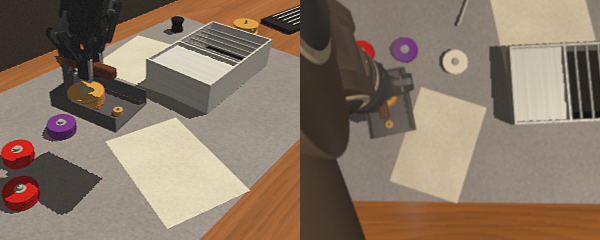

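The lift view shows the scoop level in the gripper, with the barrel and bush still in it. From this grasp, joint 6 can't reach the pouring yaw directly because it would wrap past its limit. I'll set the scoop down and regrasp it with the half-turn.

```bash
cat >> h.py <<'E'
def ori2(yaw,th=0): return (R.from_quat(ori(yaw,th))*R.from_euler("z",180,degrees=True)).as_quat()
E
python3 - <<'E'
from h import *; from station import bot
bot.servo_line(G+[0,0,8],v=110); print(bot.servo_line(G+[0,0,0.3],v=30,guard=12)); bot.gripper_open()
bot.servo_line(G+[0,0,42],v=120)
bot.goto(G+[0,0,42],ori2(YS)); bot.servo_line(G,v=100,guard=15); bot.clamp(70)
print(bot.current_qpos(),bot.current_finger_gap(),bot.current_ee_pos(),bot.current_time())
bot.servo_line(G+[0,0,6],v=30); bot.servo_line(G+[0,0,128],v=130)
P=tcp_for_nose([25,-49,80],0)*[1,1,0]+[0,0,190]
bot.servo_line(P,ori2(YB),v=160)
Q=tcp_for_nose([25,-49,74],14); bot.servo_line(Q,ori2(YB,14),v=40); bot.dwell(.3)
print(bot.current_qpos(),bot.current_ee_pos(),bot.current_finger_gap(),bot.current_time())
a=bot.get_image("side"); b=bot.get_image("top")
import pickle; pickle.dump({"side":a,"top":b},open("d1.pkl","wb"))
o=np.hstack([cv2.resize(a["image"][60:240,220:420],(400,360)),cv2.resize(b["image"][110:290,280:480],(400,360))])
cv2.imwrite("pics/tilt.png",o[:,:,::-1])
E
```

```text
False
[ 3.40102013e-01  2.57064670e-01 -2.98454223e-01  1.01461201e+00
  6.13264998e-06  1.34104898e-01] 12.376034062626367 [528.71427241 187.08822152  62.40568159] 14.775
[-0.37073203  0.27311945 -0.10536477  0.96933435  0.1006312  -0.41720482] [ 649.13315522 -222.51937458  149.647911  ] 12.981155786959732 20.6
```

View pics/tilt.png

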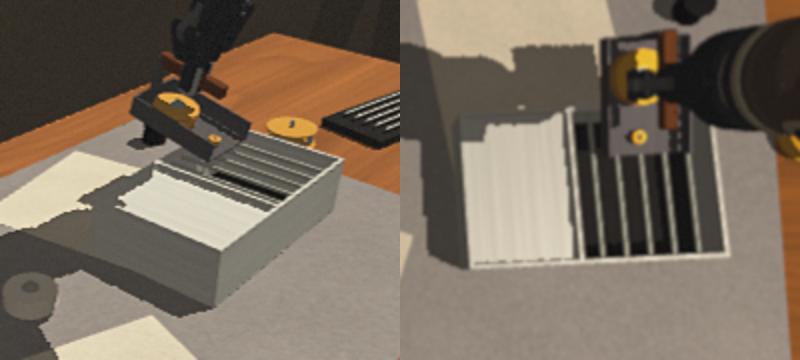

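The view shows the scoop tipped over the grate, with the barrel and bush (top-view crop (640,136), full-image pixel (400,178)) still in it. I'll check the bush and nose positions in the box frame, then tip slowly.

Run:
```python
from h import *; import pickle
d=pickle.load(open("d1.pkl","rb")); t=d["top"]; s=d["side"]
inv=lambda p: R.from_euler("z",-YB,degrees=True).apply(p-BC)
u=lambda x,y:((x-400)/2+280,y/2+110); v=lambda x,y:(x/2+220,y/2+60)
print("bush",inv(plane(t,[u(640,136)],84)),inv(plane(s,[v(215,139)],84)))
print("nose corners top",inv(plane(t,[u(608,158),u(691,153)],np.array([76,76]))))
print("side bottom nose corner", inv(plane(s,[v(209,160)],74)))
hsv=cv2.cvtColor(t["image"],cv2.COLOR_RGB2HSV)
# bars on row z=60: expected bar centre pixels vs picture at box x=-50
for y in(-6.5,-30.5,-54.5,-78.5,-102.5): print(y,(proj(t,box([-50.,y,60.]))[0]-[280,110])*2+[400,0])
```

```text
bush [[ 42.48370332 -46.02379999  84.        ]] [[ 39.22492071 -45.55885517  84.        ]]
nose corners top [[ 23.30636545 -15.29728375  76.        ]
 [ 24.2316658  -97.77600289  76.        ]]
side bottom nose corner [[ 25.10604204 -13.20911104  74.        ]]
-6.5 [600.98874087 233.14117304]
-30.5 [624.974511   231.97990876]
-54.5 [648.97129412 230.81811129]
-78.5 [672.97909781 229.65578026]
-102.5 [696.99792968 228.4929153 ]
```

Run:
```python
from h import *; import pickle
from scipy.signal import find_peaks
inv=lambda p: R.from_euler("z",-YB,degrees=True).apply(p-BC)
for f in("d0","d1"):
  t=pickle.load(open(f+".pkl","rb"))["top"]; g=cv2.cvtColor(t["image"],cv2.COLOR_RGB2GRAY).astype(np.float32)
  for x in(-45.,-55.):
    ys=np.arange(25,-132,-.5); q=proj(t,np.array([box([x,y,60.]) for y in ys])).astype(np.float32)
    p=cv2.remap(g,q[:,0].copy(),q[:,1].copy(),cv2.INTER_LINEAR).ravel()
    k,_=find_peaks(p,prominence=12); print(f,x,ys[k],p[k].round())
```

```text
d0 -45.0 [  16.   -6.  -30.  -54.  -78. -102. -130.] [166. 137. 134. 133. 132. 130. 181.]
d0 -55.0 [  15.   -5.  -29.  -53.  -77. -101. -129.] [173. 121. 122. 123. 124. 122. 174.]
d1 -45.0 [  16.   -6.  -30.  -54.  -78. -102. -130.] [188. 155. 154. 151. 151. 149. 207.]
d1 -55.0 [  15.   -5.  -29.  -53.  -77. -101. -129.] [199. 137. 139. 141. 143. 140. 199.]
```

Run:
```python
from h import *; from station import bot
fr=[]
def snap():
    a=bot.get_image("side")["image"]; fr.append(cv2.resize(a[80:220,260:400],(266,290)))
N=[25,-45.5,72]
bot.servo_line(tcp_for_nose(N,16),ori2(YB,16),v=8)
for th in(19,22,25,28,31):
    bot.servo_line(tcp_for_nose(N,th),ori2(YB,th),v=8); snap()
bot.dwell(.4); snap()
print(bot.current_ft_force(),bot.current_finger_gap(),bot.current_time())
cv2.imwrite("pics/pour.png",np.vstack([np.hstack(fr[:3]),np.hstack(fr[3:6])])[:,:,::-1])
```

```text
[ 0.13512137  0.1128491  -3.41261027] 12.581083392176886 25.85
```

View pics/pour.png

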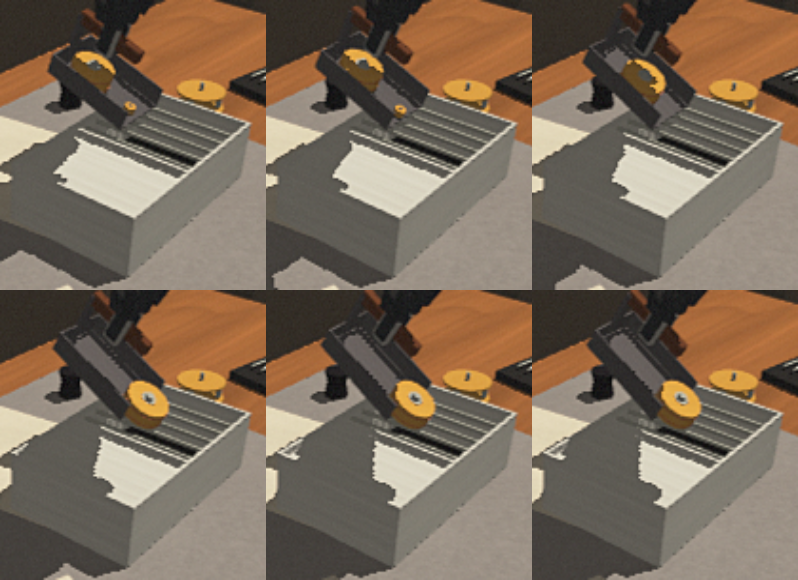

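The bush left the nose at about 25° and the barrel now leans from the nose onto the bars. I'll slide the scoop out from under the barrel and set it back on the bench.

Run:
```python
from h import *; from station import bot; import pickle
th=31; c,s=np.cos(np.radians(th)),np.sin(np.radians(th)); n=np.array([25,-45.5,72.])
bot.servo_line(tcp_for_nose(n+40*np.array([c,0,s]),th),v=80)
bot.dwell(.4)
P=tcp_for_nose([50,-45.5,80],0)*[1,1,0]+[0,0,210]
bot.servo_line(P,ori2(YB),v=100)
bot.servo_line(G+[0,0,120],ori2(YS),v=220)
bot.servo_line(G+[0,0,8],v=130); print(bot.servo_line(G+[0,0,-1],v=25,guard=4),bot.current_ee_pos(),bot.current_ft_force())
bot.gripper_open(); bot.servo_line(G+[0,0,60],v=150)
bot.goto(np.array([480.,90,260]),ori2(YS)); print(bot.current_time())
d={k:bot.get_image(k) for k in("top","side")}; pickle.dump(d,open("d2.pkl","wb"))
o=np.zeros((590,800,3),np.uint8)
o[:280,:400]=cv2.resize(d["top"]["image"][130:270,270:470],(400,280)); o[:280,400:]=cv2.resize(d["side"]["image"][90:230,240:440],(400,280))
o[290:590,:400]=cv2.resize(d["side"]["image"][180:330,120:320],(400,300)); o[290:590,400:]=cv2.resize(d["top"]["image"][150:300,120:320],(400,300))
cv2.imwrite("pics/after.png",o[:,:,::-1])
```

```text
True [528.98787199 187.18737471  62.37659074] [-1.23074886  0.44699015  4.25469753]
33.3167
```

View pics/after.png

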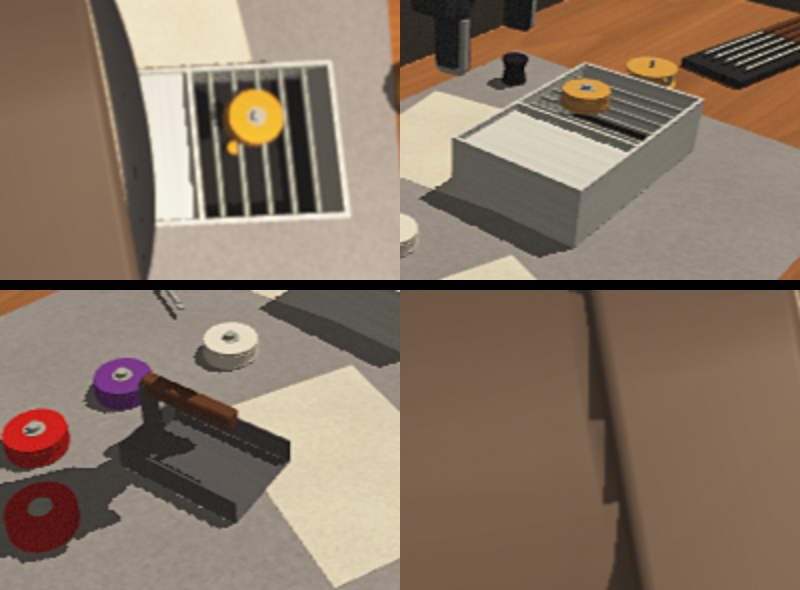

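The barrel lies flat on the bars with its arbor at top pixel about (398,188). The bush sits below bar level in a gap at about (386,204), and the scoop is empty and upright. Next I'll measure the barrel and pick it up.

Run:
```python
from h import *; from station import bot; import pickle
d=pickle.load(open("d2.pkl","rb")); t,s=d["top"],d["side"]
inv=lambda p: R.from_euler("z",-YB,degrees=True).apply(p-BC)
hsv=cv2.cvtColor(t["image"],cv2.COLOR_RGB2HSV); m=cv2.inRange(hsv,(10,110,110),(30,255,255)); m=cv2.morphologyEx(m,cv2.MORPH_OPEN,np.ones((7,7)))
c=biggest(m,(370,165,425,215)); (u,r)=cv2.minEnclosingCircle(c); print(u,r)
a=inv(plane(t,[(u[0],u[1])],76))[0]; b=inv(plane(t,[(398,188)],85))[0]; e=inv(plane(s,[((588-400)/2+240,88/2+90)],85))[0]
print("drum",a,"arbor top",b,"arbor side",e,"bush@8",inv(plane(t,[(386,204)],8))[0])
q=(a+b+e)/3; q[2]=0; print(q)
best=min((90,-90),key=lambda k:abs(bot.inverse_kinematics(box(q+[0,0,120]),ori(YB+k))[5]-bot.current_qpos()[5]))
print(best,bot.inverse_kinematics(box(q+[0,0,120]),ori(YB+best)))
pickle.dump((q,best),open("q.pkl","wb"))
```

```text
(397.3666687011719, 188.05555725097656) 14.674481391906738
drum [ 23.88405345 -41.90257298  76.        ] arbor top [ 22.59861317 -39.65276419  85.        ] arbor side [ 14.19966848 -32.91180016  85.        ] bush@8 [  0.340139   -40.29360593   8.        ]
[ 20.22744503 -38.15571244   0.        ]
90 [-0.34804535  0.35058324 -0.03941415  1.18079894  0.          1.16515511]
```

The two top-view estimates agree, giving about (23,-41) in the box frame. I'll use that and grasp diagonally, so the open fingers clear the rims.

Run:
```python
from h import *; from station import bot; import pickle
q=np.array([23,-41,0.]); o=ori(YB+45); Z=78.5
bot.goto(box(q+[0,0,150]),o); print(bot.current_qpos())
bot.servo_line(box(q+[0,0,105]),v=150); print(bot.servo_line(box(q+[0,0,Z]),v=50,guard=8))
bot.clamp(40); z=bot.current_ee_pos()[2]; print(bot.current_finger_gap(),bot.current_grip_force(),bot.current_ee_pos())
bot.servo_line(box(q+[0,0,Z+8]),v=40); bot.servo_line(box(q+[0,0,Z+50]),v=150)
print(bot.current_finger_gap(),bot.current_ft_force(),bot.current_time())
w=bot.get_image("side")["image"]; cv2.imwrite("pics/held.png",cv2.resize(w[40:240,220:440],(660,600))[:,:,::-1])
```

```text
[-3.49475863e-01  3.47170613e-01  2.21143247e-02  1.24603727e+00
  1.60870727e-04  1.94761666e+00]
False
51.999507089062206 41.77303612232208 [ 595.70524674 -217.74068669   79.20325746]
51.19141092838132 [-1.04127906 -0.15250394 -3.18294033] 37.4583
```

View pics/held.png

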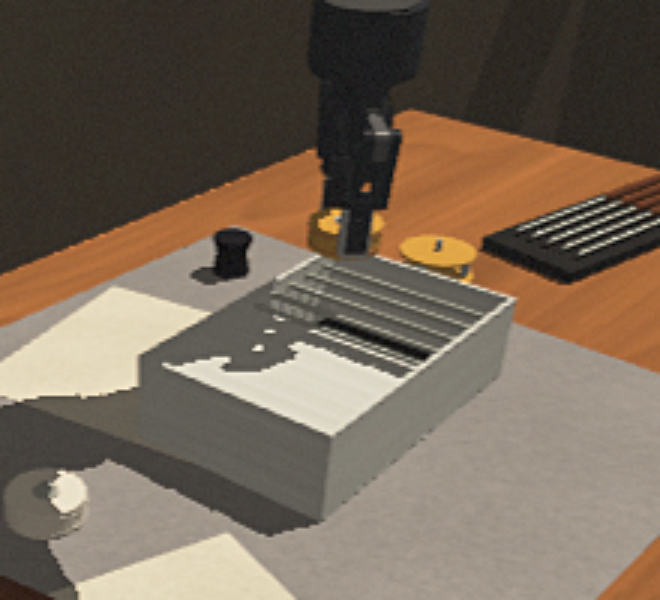

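The barrel is held level above the bars. I'll place it on the shelf now.

Run:
```python
from h import *; from station import bot; import pickle
p=np.array([0,71.5,0.])
bot.servo_line(box(p+[0,0,128]),v=120); bot.servo_line(box(p+[0,0,88]),v=100)
print(bot.current_finger_gap(),bot.servo_line(box(p+[0,0,78.5]),v=25,guard=4),bot.current_ee_pos(),bot.current_ft_force())
bot.gripper_open(); bot.servo_line(box(p+[0,0,190]),v=120); bot.goto(np.array([430.,60,300]),ori(YB+45))
print(bot.current_time())
d={k:bot.get_image(k) for k in("top","side")}
o=np.hstack([cv2.resize(d["top"]["image"][130:330,150:470],(400,250)),cv2.resize(d["side"]["image"][90:310,120:400],(400,314))[:250]])
o=np.zeros((320,800,3),np.uint8); o[:250,:400]=cv2.resize(d["top"]["image"][130:330,150:470],(400,250)); o[:314,400:]=cv2.resize(d["side"]["image"][90:310,120:400],(400,314))
cv2.imwrite("pics/end.png",o[:,:,::-1])
```

```text
51.4122688580381 True [ 566.16114509 -106.66084117   79.18102229] [0.31433287 0.97804338 4.19512269]
42.0583
```

View pics/end.png

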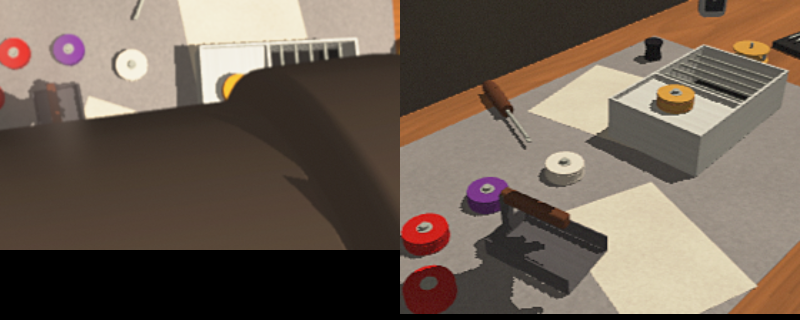

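The barrel sits flat in the middle of the shelf (side crop (675,98)), the scoop is upright and empty, and the arm is clear of everything.

```bash
python3 -c "
from station import bot
print(bot.finish_job())"
```

```text
the job is handed in; nothing more can be done
None
```

The job is handed in: the barrel is on the solid shelf and the empty scoop is upright on the bench. The bush went through the bars (last seen in the catch space before the barrel was moved). No verdict came back when I handed in.

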